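# Unload one set brooch from the gluing press

### The arm

A 6-joint arm with a two-finger parallel gripper is mounted at the origin on the work surface. World frame = base frame: x ahead of the robot, y to its left, z up, the work surface at z = 0. Lengths are in m, angles in rad, forces in N, time in s.
With the tool pointing down it reaches from about 0.375 to 0.925 m from the base axis. Payload 5.7 kg.
Tool frame: the origin (TCP) lies midway between the tips of the shut fingers; the grasp point (between the pads) lies 19 mm behind it; z points along the fingers, y is the line along which they close (so a half turn about z gives the same grasp; the last joint's range is limited). The gripper opens to 85 mm and grips with 20 to 120 N. Pads are 22 mm wide; open, the fingers measure 114 mm over their backs; the gripper's body (76 mm by 85 mm) begins 54 mm behind the grasp point. The pads swing forward as they close: fully open they stand 13 mm farther back than shut.
Start: joints at [-1.4, 0.359, 1.51, -0, 1.272, -0.115], TCP at [0.169, -0.576, 0.231] pointing down, gripper open.
Joint ranges: [-2.97, 2.97], [-1.01, 2.36], [0.21, 2.38], [-0.96, 4.11], [0.2, 2.71], [-2.98, 2.98]. Speed limits (rad/s): [2.39, 2.39, 3.14, 3.14, 3.14, 3.14].

### API

Orientations are given as [roll, pitch, yaw] about the fixed x, y, z axes, in that order (R = Rz(yaw) Ry(pitch) Rx(roll)).
In Python, from workcell import robot gives the robot as it stands. The module is installed in compiled form; this text tells all that it offers. Calls block until the motion is done:
- robot.goto(position, orientation): joint-space move of the TCP to a pose.
- robot.move_l(position, rot=None, feed=0.15, max_force=None): straight line of the TCP; rot=None keeps the orientation; feed is the mean speed in m/s. With max_force (N) it stops when the force on the tool has changed by that much, and returns True; else False.
- robot.set_joints(angles): joint-space move.
- robot.set_gripper(opening, effort=None): opening from 0.0 (shut) to 1.0 (fully open); effort is the grip in N (None keeps the last); returns when the fingers have stopped.
- robot.pause(seconds).
- robot.solve_ik(position, orientation): joint angles nearest the present ones, or None.
- robot.state(): the state.
- robot.read_camera(name): name is "scene" or "side" or "wrist"; returns (picture, depth): 480x640x3 uint8, red, green, blue; 480x640 float32, m along the optical axis (not along the pixel's ray), 0 where there is no reading.
- robot.camera_model(name): a dict with "K" (3x3 intrinsics, pixels), "k1" (the pictures are not rectified: a ray, as slopes to the right and down, at radius r is drawn at 1 + k1 r^2 times it, then the intrinsics apply), "R" (3x3) and "t" (3): a world point X has camera coordinates R X + t. Camera axes: x right, y down, z forward; pixel columns grow to the right and rows downward; lengths in m; the calibration is good to about 2 mm. A picture is of the moment at which its call begins: read the wrist's pose just before it. camera_model takes no time and is no camera call; for the wrist camera it gives the pose at the moment of the call.
A pose or a line that the arm cannot do raises robot.Unreachable and nothing moves.
- robot.hand_in(): hands the job in; it is judged then, once.
Trained networks look in the newest picture that a camera, given by its name, has taken for a name from the list of things; names that differ only in an ending like _2 or _b are one class to them, and where a whole thing is asked for, a point or a joint stands for the part that bears it (a point fixed in the world has none). Each returns a list of dicts, best first, with "conf" (0 to 1); they miss things now and then, are a little off and sometimes report something else, mostly with a low value. They report only what shows in the picture. A call takes as long as a camera call. They do not tell look-alikes from the thing itself.
- robot.trace(camera, target): "pixels" (480x640 bool, what is visible of it) and "at" ([column, row] in pixels, amid what is visible of it).
The state is a dict: "time_s": time; "qpos": joint angles; "qd": joint speeds; "effort": joint torques, N m; "eef_pos": TCP position; "tool_rot": TCP orientation; "ft_force": force on the tool from outside, world axes, zero at the start; "moment": the same for the moment, N m; "gripper_width": opening from 0.0 (shut) to 1.0 (fully open); "grasp_force": force on a finger pad.
Only numpy, scipy, OpenCV 4.12 (cv2) and the standard library are available. Lean on these libraries where they do the work, as an engineer would, in place of code of your own. Each camera call takes 0.05 s, during which the arm holds its last target. There are 200 camera calls.

### The job

The blue brooch in the gluing press has set: first stand both weights upright on the green cutting mat, then lift the press plate straight up off its pins, keeping it level, and lay it flat on the mat too, and put the blue brooch face up on the free half of the felt tray, without shifting the two finished ones there. The amber brooch is still setting, so leave it just where it is and close the press again: lower the level plate back over its pins until it sits fully down, then stand the two weights back on its black rubber pads, one on each side of the handle.

Things in the scene. Friction and masses are not known exactly. Their poses are not given: they have to be found in the camera images.
- press: Fixed beech base 240 (x) x 160 (y) x 22 mm; origin at centre of underside. Brooches lie on cork pads (top z 24) at x +-60, y 0. Steel standoffs, 14 mm thick, top z 35, at x +-84, y +-52 carry the plate. Those at (84, 52) and (-84, -52) also bear upright pins, 8 mm thick, straight to z 45, tapering to a 3 mm tip at z 53. Seated, the plate's point is at z 63; it fits either way round.
- plate_handle (a point): Loose aluminium plate 200 (x) x 130 (y) x 5 mm, 0.36 kg. 28 mm windows at x +-60; 12 mm holes for the pins at (84, 52) and (-84, -52). Dark wooden bar handle on its middle, 70 mm along x, 14 mm across y (grip across y), rising 40 mm above the top face. Black rubber pads, 42 mm wide, 2 mm thick, at (0, +-42). Point: in the handle, at plate centre, 28 mm above the underside, 17 mm below handle top.
- brass_weight_c (a point): Loose brass weight, 0.4 kg: upright cylinder 40 mm wide, 38 mm high, with a 24 mm knob on top, 60 mm high in all. Point on its axis, half-way up (30 mm above its foot); z up. It starts on one of the plate's rubber pads, its side 15 mm from the handle: grip it along the plate's x, or by the knob.
- steel_weight_c (a point): Loose black steel weight, 0.38 kg: square block 38 x 38 x 38 mm with a 24 mm steel knob on top, 60 mm high in all; sides along its x and y, at the start along the plate's. Point on its axis, half-way up (30 mm above its foot); z up. It starts on the other rubber pad: grip it along the plate's x, or by the knob.
- blue_brooch_c (a point): Loose blue brooch, 30 g: wooden disc 40 mm wide, 10 mm thick, with a blue glass dome (24 mm wide, 7 mm high) on top. Point at the disc's centre, 5 mm above its underside; z up, out of the dome. It starts on one of the two cork pads of the press, under the plate, the dome showing through a window.
- amber_brooch_c (a point): Amber brooch, like the blue one but orange-amber, on the other cork pad under the plate. It stays there.
- mat: Green cutting mat fixed on the bench, the side area: 300 (x) x 240 (y) x 3 mm. Origin at the centre of its underside. Room on it for the plate (long way along x) and both weights beside it.
- tray: Low wooden tray with white felt, fixed on the bench: 200 (x) x 150 (y) mm, felt at z 6 mm, rim 7 mm wide and 12 mm high. Origin at the centre of its underside. Its +x half is free; two finished brooches lie in the -x half, about 55 mm from the centre.
- green_brooch_c (a point): Finished green brooch, same make and size, lying on the tray's felt in its -x half. Leave it.
- white_brooch_c (a point): Finished white brooch, same make and size, lying on the tray's felt in its -x half. Leave it.
Mind the look-alikes: they are no part of the job. Leave any purple look-alike of the part that bears steel_weight_c alone.

How it is judged:
By the outcome, as a careful person would: the job done as asked, in the order asked, and still so for the second after the job is handed in, with the robot touching nothing.
It also fails if it takes over 144 s, if anything falls off the work surface, if the arm or the gripper's body presses on something with over 40 N, if the wrist force passes 120 N, or if a joint passes its speed limit or range.

## Working session

There is one attempt and no reset: what is moved stays moved. The work goes in short steps, each a Python script; the robot and the scene stay as the last script left them, time stands still between calls to the robot, and variables do not carry over. Pictures are saved under pics/ and viewed, at most 14 in all, crops included, and the job is handed in when it is done.

```bash
mkdir -p pics; ls; python3 - <<'E'
from workcell import robot
import cv2
for n in ("scene","side"):
    im,d=robot.read_camera(n); cv2.imwrite(f"pics/{n}0.png",im[:,:,::-1])
    m=robot.camera_model(n); print(n,m)
print(robot.state())
E
```

```text
pics
scene {'K': array([[564.81827679,   0.        , 312.91122402],
       [  0.        , 564.81827679, 243.24992647],
       [  0.        ,   0.        ,   1.        ]]), 'k1': -0.14513385728498698, 'R': array([[-0.19942888,  0.97972074,  0.01937483],
       [ 0.57714365,  0.1334144 , -0.80567103],
       [-0.7919175 , -0.14949201, -0.59204629]]), 't': array([ 0.09374382, -0.21611111,  1.46559221])}
side {'K': array([[609.96465901,   0.        , 324.64374018],
       [  0.        , 609.96465901, 248.34984738],
       [  0.        ,   0.        ,   1.        ]]), 'k1': -0.03541791135282208, 'R': array([[-0.91204211, -0.41007101, -0.00457758],
       [-0.26974269,  0.60826979, -0.74648961],
       [ 0.30889816, -0.67959519, -0.66538132]]), 't': array([0.43554975, 0.17931568, 0.93943846])}
{'time_s': 0.1, 'qpos': array([-1.40009676e+00,  3.59425231e-01,  1.51136842e+00,  1.51283098e-05,
        1.27247910e+00, -1.15122736e-01]), 'qd': array([-0.00173304, -0.00020207, -0.00092095,  0.00079355,  0.00130154,
       -0.00163156]), 'effort': array([ 2.67660962e-04, -5.28652453e+01, -2.79349780e+01, -1.03302310e-05,
        5.06889570e-03,  1.17524806e-05]), 'eef_pos': array([ 0.16904509, -0.57503853,  0.23052542]), 'tool_rot': array([-3.13992534e+00, -2.07347083e-04,  2.85817674e-01]), 'ft_force': array([-0.04106209, -0.60887914, -0.13559961]), 'moment': array([-0.01636194,  0.01129444,  0.03443105]), 'grasp_force': 0.0, 'gripper_width': 0.9993459420416518}
```

View pics/scene0.png

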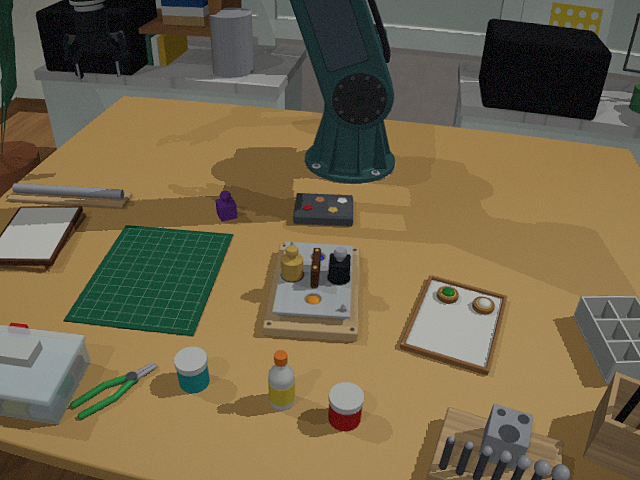

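View pics/side0.png

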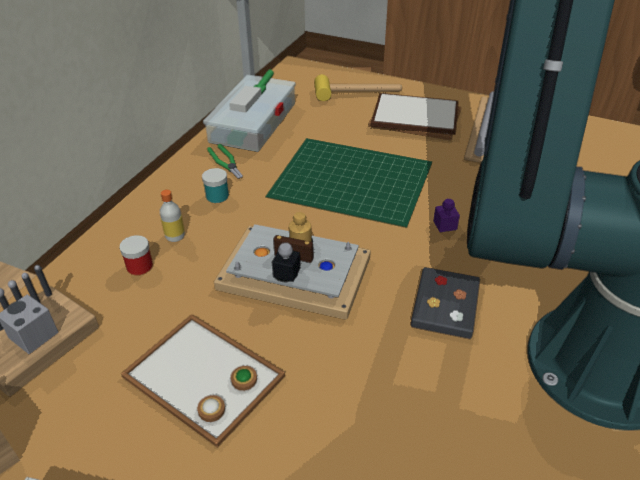

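The scene picture shows the press at (315,285), with brass at (292,263), steel at (340,266), the handle between them, blue on the robot side, and amber at (313,299). The mat is at (150,278), the tray at (455,323) with green and white in its near-robot half, and the purple look-alike at (227,207). The side picture agrees.

```bash
cat > h.py <<'E'
import numpy as np, cv2
from workcell import robot
def world(uv,dep,m):
    """pixels Nx2 and depths N -> world Nx3"""
    uv=np.asarray(uv,float).reshape(-1,2); K=m["K"]
    d=np.c_[(uv[:,0]-K[0,2])/K[0,0],(uv[:,1]-K[1,2])/K[1,1]]
    s=d.copy()
    for _ in range(10): s=d/(1+m["k1"]*(s**2).sum(1,keepdims=True))
    P=np.c_[s,np.ones(len(s))]
    return (P*np.asarray(dep).reshape(-1,1)-m["t"])@m["R"]
def onplane(uv,z,m):
    P=world(uv,np.ones(len(np.reshape(uv,(-1,2)))),m); c=-m["R"].T@m["t"]
    v=P-c; return c+v*((z-c[2])/v[:,2:3])
def shot(n):
    m=robot.camera_model(n); im,d=robot.read_camera(n); return im,d,m
def cloud(mask,d,m):
    v,u=np.nonzero(mask&(d>0)); return world(np.c_[u,v],d[v,u],m)
def rect(P):
    """centre, (long,short), yaw of long side"""
    (c,s,a)=cv2.minAreaRect((P[:,:2]*1000).astype(np.float32))
    if s[0]<s[1]: s=s[::-1]; a+=90
    a=(a+90)%180-90
    return np.array(c)/1000,np.array(s)/1000,np.radians(a)
E
python3 - <<'E'
from h import *
for cam in ("scene","side"):
    im,d,m=shot(cam)
    for n in ["press","mat","tray","plate_handle","brass_weight_c","steel_weight_c","blue_brooch_c","amber_brooch_c","green_brooch_c","white_brooch_c"]:
        for r in robot.trace(cam,n)[:3]:
            if r["conf"]<.3: continue
            P=cloud(r["pixels"],d,m)
            if len(P)<5: continue
            lo,hi=np.percentile(P[:,2],[5,95]); c,s,a=rect(P)
            print(cam,n,round(r["conf"],2),r["at"],len(P),"z",lo.round(3),hi.round(3),"med",np.median(P,0).round(3),"rect",c.round(3),s.round(3),round(a,3))
print(robot.state()["time_s"])
m=robot.camera_model("wrist");c=-m["R"].T@m["t"];print("wrist",c,m["R"],m["K"][0,0],m["k1"])
E
```

```text
scene press 0.97 [312.2, 321.7] 2981 z 0.006 0.024 med [0.629 0.036 0.021] rect [0.531 0.013] [0.241 0.163] 0.126
scene mat 0.97 [153.8, 281.8] 12437 z -0.0 0.004 med [ 0.57  -0.291  0.002] rect [ 0.542 -0.298] [0.311 0.247] 0.088
scene tray 0.92 [452.4, 327.8] 6305 z 0.004 0.013 med [0.577 0.274 0.007] rect [0.548 0.275] [0.221 0.153] -0.21
scene plate_handle 0.92 [315.7, 290.6] 3647 z 0.037 0.076 med [0.568 0.017 0.039] rect [0.529 0.013] [0.206 0.133] 0.125
scene brass_weight_c 0.64 [294.0, 265.4] 688 z 0.043 0.101 med [ 0.547 -0.024  0.075] rect [ 0.502 -0.035] [0.115 0.042] 0.261
scene steel_weight_c 0.98 [226.7, 208.2] 462 z 0.006 0.058 med [ 0.331 -0.22   0.032] rect [ 0.302 -0.245] [0.103 0.038] 0.735
scene steel_weight_c 0.69 [339.0, 267.2] 704 z 0.045 0.101 med [0.537 0.058 0.077] rect [0.488 0.052] [0.113 0.041] 0.107
scene green_brooch_c 0.86 [446.6, 296.8] 339 z 0.007 0.024 med [0.501 0.256 0.017] rect [0.488 0.259] [0.056 0.04 ] -0.399
scene white_brooch_c 0.59 [481.4, 305.7] 311 z 0.009 0.023 med [0.518 0.321 0.017] rect [0.51  0.321] [0.045 0.038] 0.136
side press 0.8
[... 840 characters left out ...]
 [322.6, 265.9] 121 z 0.035 0.042 med [0.471 0.01  0.04 ] rect [0.472 0.007] [0.027 0.026] -1.134
side amber_brooch_c 0.66 [260.4, 253.0] 96 z 0.036 0.042 med [0.589 0.025 0.04 ] rect [0.589 0.024] [0.024 0.022] 0.746
side green_brooch_c 0.59 [241.1, 379.3] 526 z 0.01 0.024 med [0.492 0.262 0.017] rect [0.495 0.258] [0.04  0.038] 1.323
side white_brooch_c 0.96 [209.9, 410.7] 594 z 0.01 0.024 med [0.507 0.327 0.018] rect [0.511 0.323] [0.042 0.038] -0.793
1.2
wrist [ 0.2367547  -0.55488327  0.37381031] [[ 2.81186077e-01 -9.59653261e-01 -9.21155494e-05]
 [-9.21880240e-01 -2.70144943e-01  2.77774249e-01]
 [-2.66591848e-01 -7.80213318e-02 -9.60646375e-01]] 423.67038163659504 -0.08220944402012971
```

```bash
python3 - <<'E'
from h import *
robot.goto([.53,.0,.26],[np.pi,0,1.7]); robot.pause(.3)
im,d,m=shot("wrist"); cv2.imwrite("pics/w1.png",im[:,:,::-1]); np.savez("w1.npz",im=im,d=d,**m)
P=world(np.argwhere(np.ones_like(d))[:,::-1],d.ravel(),m)
Q=P[d.ravel()>0]
near=Q[np.abs(Q[:,:2]-[.53,.014]).max(1)<.14]
print(np.histogram(near[:,2],bins=np.arange(-.005,.115,.005)))
for nm,lo,hi in (("handle",.0765,.084),("knobs",.095,.107),("plate",.036,.0455),("base",.018,.028)):
    s=near[(near[:,2]>lo)&(near[:,2]<hi)]; 
    if nm=="knobs":
        for k in (s[s[:,1]<.014],s[s[:,1]>.014]): c,w,a=rect(k); print(nm,len(k),c,w,a,np.median(k[:,2]))
    else: c,w,a=rect(s); print(nm,len(s),c,w,a,np.median(s[:,2]))
for n in ["brass_weight_c","steel_weight_c","plate_handle"]:
    for r in robot.trace("wrist",n)[:2]:
        C=cloud(r["pixels"],d,m); c,w,a=rect(C); print(n,round(r["conf"],2),r["at"],c,w,a)
print(robot.state()["time_s"],robot.state()["eef_pos"],robot.state()["ft_force"])
E
```

```text
(array([20398, 18443,     0,     0,   283, 10725,     1,   462, 14707,
       12814,   177,   167,   121,   130,   139,   147,  2620,  1788,
           1,    14,   450,  1169,     0]), array([-0.005,  0.   ,  0.005,  0.01 ,  0.015,  0.02 ,  0.025,  0.03 ,
        0.035,  0.04 ,  0.045,  0.05 ,  0.055,  0.06 ,  0.065,  0.07 ,
        0.075,  0.08 ,  0.085,  0.09 ,  0.095,  0.1  ,  0.105,  0.11 ]))
handle 4352 [0.5281756 0.0161598] [0.12253045 0.06881045] 1.4438021586339231 0.07977266365423047
knobs 730 [ 0.53524042 -0.02678218] [0.0232556 0.0227996] -1.4403789813030057 0.1010299821170284
knobs 889 [0.520677   0.05688683] [0.0232089 0.0228936] -0.6435793092914669 0.10131360957410257
plate 27325 [0.52834583 0.01493248] [0.20084016 0.13082133] 0.123073895167836 0.03993913781544143
base 10998 [0.52812042 0.01497926] [0.24072684 0.16066713] 0.12276133160202317 0.02186142271710184
brass_weight_c 0.9 [322.0, 238.0] [ 0.53360077 -0.03842775] [0.06358797 0.03947582] 1.4356592772848968
steel_weight_c 0.84 [316.7, 133.4] [0.52098132 0.05429375] [0.04154964 0.03759856] -1.4597091532459392
steel_weight_c 0.58 [90.6, 361.9] [ 0.3113215  -0.21313344] [0.03881883 0.01141481] 0.551977886227374
plate_handle 0.96 [321.3, 174.8] [0.52891943 0.01242307] [0.21153059 0.13897536] 0.1268052418487676
4.1167 [ 5.30019195e-01 -7.19198368e-05  2.59984524e-01] [-0.08945965 -0.14297071 -0.50822289]
```

View pics/w1.png

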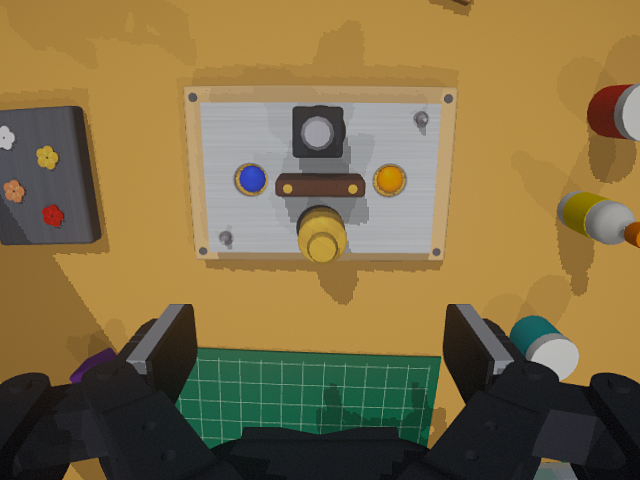

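Everything agrees with the stated sizes: plate and base sit at about (0.528, 0.015) with yaw 0.123. Now the weights go to the mat.

```bash
cat >> h.py <<'E'
PRESS=np.array([.5282,.0150]); YAW=.1229
MAT=np.array([.546,-.299]); MYAW=.092
def loc(o,yaw,p):
    c,s=np.cos(yaw),np.sin(yaw); return o+np.array([[c,-s],[s,c]])@np.asarray(p,float)
def pick(xy,z,yaw,up,eff=40,pre=1.0,rel=1.0):
    robot.goto([*xy,up],[np.pi,0,yaw]); robot.set_gripper(pre)
    hit=robot.move_l([*xy,z],feed=.12,max_force=8); robot.set_gripper(0,eff)
    s=robot.state(); print("grip",hit,s["gripper_width"],s["grasp_force"],s["eef_pos"])
def say(t):
    s=robot.state(); print(t,round(s["time_s"],1),s["eef_pos"].round(4),s["ft_force"].round(1),"w",round(s["gripper_width"],3),"g",round(s["grasp_force"],1))
def drop(xy,z,yaw,up,opening=1.0,f=4):
    """carry at height up, lower until contact or z, let go, rise"""
    robot.goto([*xy,up],[np.pi,0,yaw]); robot.move_l([*xy,z+.02],feed=.15)
    hit=robot.move_l([*xy,z],feed=.03,max_force=f); say(f"set {hit}")
    robot.set_gripper(opening); robot.move_l([*xy,up],feed=.2)
E
python3 - <<'E'
from h import *
ty=YAW+np.pi/2
for xy,l in (((.5352,-.0268),(-55,65)),((.5207,.0569),(80,65))):
    pick(xy,.049,ty,.16); robot.move_l([*xy,.17],feed=.15); say("up")
    drop(loc(MAT,MYAW,np.array(l)/1000),.0095,ty,.17); say("done")
im,d,m=shot("scene"); cv2.imwrite("pics/s2.png",im[150:400,50:550,::-1])
E
```

```text
grip False 0.45516904043450024 39.56117928028107 [ 0.53536751 -0.02686115  0.0496854 ]
up 7.4 [ 0.5342 -0.0266  0.169 ] [-1.  -0.2 -5.7] w 0.45 g 40.8
set True 9.9 [ 0.485  -0.2392  0.0107] [-0.5  0.5  6.2] w 0.453 g 41.6
done 11.4 [ 0.4845 -0.2388  0.1691] [0.6 0.5 0.2] w 1.0 g 0.0
grip False 0.44133281526017715 39.82959866523743 [0.52093845 0.05689708 0.04951977]
up 15.3 [0.5197 0.0569 0.169 ] [ 0.  -0.1 -4.4] w 0.436 g 40.5
set True 18.1 [ 0.6193 -0.2268  0.0106] [-0.4  0.3  3.6] w 0.438 g 41.4
done 19.6 [ 0.6188 -0.2265  0.1688] [ 0.5 -0.4 -0.7] w 1.002 g 0.0
```

View pics/s2.png

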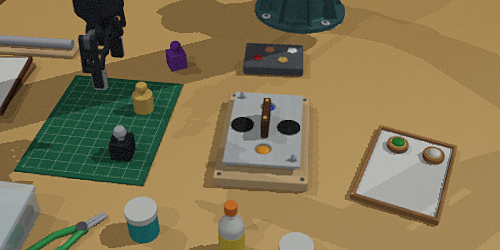

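Both weights stand on the mat at crop pixels (143,98) and (122,145). The plate is clear, with its pads showing. I'll recheck the plate from above, then lift it.

```bash
cat >> h.py <<'E'
def look(tcp,yaw):
    robot.goto(tcp,[np.pi,0,yaw]); robot.pause(.3)
    im,d,m=shot("wrist"); P=world(np.argwhere(np.ones_like(d))[:,::-1],d.ravel(),m); P[d.ravel()<=0]=np.nan
    return im,d,m,P.reshape(480,640,3)
def sel(P,c,r,lo,hi):
    Q=P.reshape(-1,3); k=(np.abs(Q[:,:2]-c).max(1)<r)&(Q[:,2]>lo)&(Q[:,2]<hi); return Q[k]
E
python3 - <<'E'
from h import *
im,d,m,P=look([.53,0,.26],1.694)
for nm,r,lo,hi in (("base",.14,.018,.028),("plate",.14,.0365,.0455),("handle",.06,.0765,.084)):
    s=sel(P,PRESS,r,lo,hi); c,w,a=rect(s); print(nm,len(s),c,w,a)
hc,hw,ha=c,w,a
assert abs(hw[0]-.07)<.004 and abs(hw[1]-.014)<.004 and abs(ha-YAW)<.05
np.save("handle.npy",[*hc,ha])
pick(hc,.047,ha,.14,eff=80,pre=.6)
robot.move_l([*hc,.057],feed=.03); say("lift1")
robot.move_l([*hc,.15],feed=.08); say("up")
im,d,m=shot("side"); cv2.imwrite("pics/s3.png",im[60:400,150:500,::-1])
E
```

```text
base 11315 [0.52821075 0.01501179] [0.24097466 0.16093372] 0.12099598037205848
plate 31852 [0.52829169 0.01479905] [0.20070888 0.13092986] 0.1211118029123417
handle 1596 [0.52806433 0.01519332] [0.06885272 0.0140379 ] 0.12161986746930158
grip False 0.154539488090821 77.931067943573 [0.52865036 0.01512618 0.04783515]
lift1 24.7 [0.5281 0.0152 0.0571] [-0.1 -0.2 -3.5] w 0.142 g 77.8
up 26.0 [0.5276 0.0152 0.1494] [-0.2  0.1 -3.5] w 0.148 g 77.8
```

View pics/s3.png

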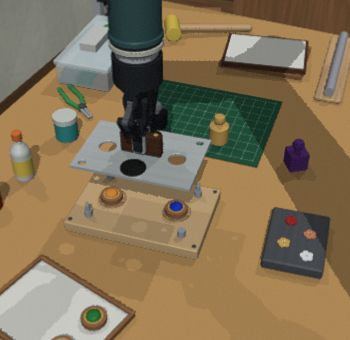

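The plate hangs level above the press, clear of both pins, and blue and amber are still on their corks. Lay it on the mat, then look at the press and the tray.

```bash
python3 - <<'E'
from h import *
x=loc(MAT,MYAW,[0,-.045]); h=np.load("handle.npy")
drop(x,.0145,h[2],.17,opening=.6); say("plate down")
def colour(im,P,c,r,lo,hi,test):
    hsv=cv2.cvtColor(im,cv2.COLOR_RGB2HSV); k=test(hsv)&(np.abs(P[...,:2]-c).max(2)<r)&(P[...,2]>lo)&(P[...,2]<hi); return P[k]
im,d,m,P=look([.56,.20,.28],1.57); cv2.imwrite("pics/w4.png",im[:,:,::-1])
s=sel(P,[.555,.274],.14,.010,.0135); print("rim",rect(s)) if len(s) else 0
g=sel(P,[.505,.29],.09,.0138,.030); print("finished",rect(g))
for n,c in (("green",[.492,.259]),("white",[.511,.322])):
    g=sel(P,c,.03,.0138,.019); print(n,len(g),rect(g))
im,d,m,P=look([.53,0,.24],1.694); cv2.imwrite("pics/w5.png",im[:,:,::-1])
for n,c in (("blue",loc(PRESS,YAW,[-.06,0])),("amber",loc(PRESS,YAW,[.06,0]))):
    g=sel(P,c,.03,.030,.038); dm=sel(P,c,.03,.0375,.045)
    print(n,c,len(g),rect(g),"dome",len(dm),rect(dm))
s=sel(P,PRESS,.14,.018,.0232); print("base",rect(s))
say("")
E
```

```text
set True 29.1 [ 0.5499 -0.3437  0.0159] [-0.1 -0.1  5.3] w 0.149 g 78.8
plate down 30.5 [ 0.5493 -0.3432  0.1688] [ 0.2 -0.4  0.1] w 0.6 g 0.0
rim (array([0.55462122, 0.27388666]), array([0.2004053 , 0.15027011]), np.float64(-0.21011488789176364))
finished (array([0.51537372, 0.28211554]), array([0.14612938, 0.11697565]), np.float64(1.3455711955102414))
green 962 (array([0.49300555, 0.256936  ]), array([0.03876909, 0.03800198]), np.float64(1.5488682578533477))
white 1078 (array([0.51105508, 0.32847052]), array([0.05271513, 0.03919084]), np.float64(1.3980358684589658))
blue [0.46865256 0.00764455] 1267 (array([0.4693634 , 0.00838592]), array([0.03925814, 0.03894125]), np.float64(0.7785693523092944)) dome 531 (array([0.46893683, 0.00873007]), array([0.02173736, 0.02172165]), np.float64(1.0297514492115976))
amber [0.58774744 0.02235545] 1294 (array([0.58859747, 0.02355503]), array([0.03943185, 0.03931786]), np.float64(-0.8421710320415939)) dome 537 (array([0.58836755, 0.02335908]), array([0.02179534, 0.02171202]), np.float64(-1.092859079272174))
base (array([0.52822363, 0.01483743]), array([0.24058577, 0.1606738 ]), np.float64(0.12429873288743387))
 34.0 [0.5303 0.0008 0.2401] [0.  0.5 0.3] w 0.6 g 0.0
```

View pics/w4.png

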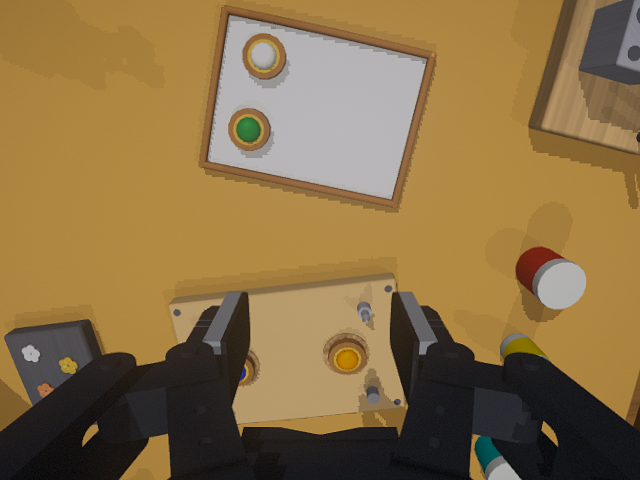

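View pics/w5.png

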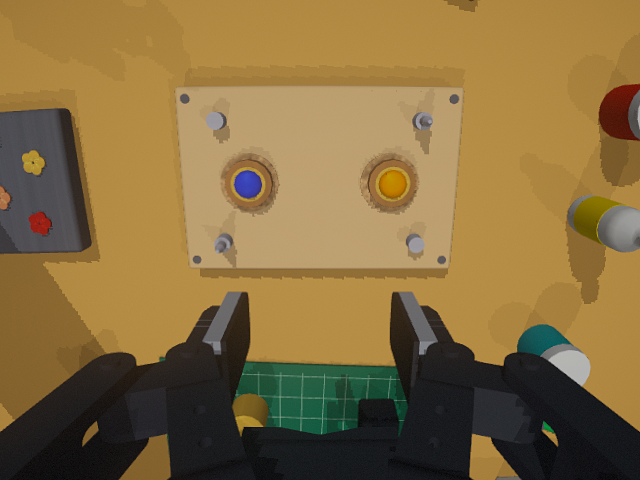

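The tray is at (0.5546, 0.2739) with yaw -0.21 and its +x half is empty. Blue lies at (0.469, 0.0085) and amber at (0.588, 0.023), both with the right sizes. Next is the blue brooch.

```bash
python3 - <<'E'
from h import *
b=np.array([.4692,.0085]); TR=np.array([.5546,.2739])
pick(b,.0245,1.694,.12,eff=30,pre=.75)
robot.move_l([*b,.13],feed=.1); say("up")
t=loc(TR,-.21,[.048,0]); drop(t,.0055,-.21,.13,opening=.75,f=3)
im,d,m,P=look([.56,.20,.28],1.57); cv2.imwrite("pics/w6.png",im[:,:,::-1])
for n,c in (("green",[.493,.257]),("white",[.511,.322]),("blue",t)):
    g=sel(P,c,.026,.0138,.0185); dm=sel(P,c,.03,.0185,.03); print(n,len(g),rect(g),"dome",rect(dm),np.nanmax(dm[:,2]))
say("")
E
```

```text
grip False 0.45087295404965433 29.42671000957489 [0.46983951 0.00842833 0.02543007]
up 37.4 [0.4687 0.0086 0.1295] [-0.1 -1.5 -0. ] w 0.447 g 30.1
set True 40.8 [0.6013 0.2638 0.0075] [-0.2  0.5  4.8] w 0.446 g 30.5
green 942 (array([0.49318939, 0.25696002]), array([0.03880062, 0.03791586]), np.float64(0.0006173393359946194)) dome (array([0.49331934, 0.25679761]), array([0.02194595, 0.02075527]), np.float64(1.5479844878456048)) 0.0247881342100944
white 1044 (array([0.50980408, 0.32189166]), array([0.0392232 , 0.03892262]), np.float64(-0.5304179993065286)) dome (array([0.50703424, 0.32311081]), array([0.02755077, 0.02251084]), np.float64(-0.22091054400261784)) 0.025211338240208457
blue 958 (array([0.60047937, 0.26492484]), array([0.03936916, 0.03744279]), np.float64(0.008817518309792195)) dome (array([0.60128375, 0.26572101]), array([0.02381068, 0.02210416]), np.float64(0.7036798642966939)) 0.026086030960443766
 44.0 [0.56   0.2    0.2799] [ 0.3  0.  -0.3] w 0.755 g 0.0
```

View pics/w6.png

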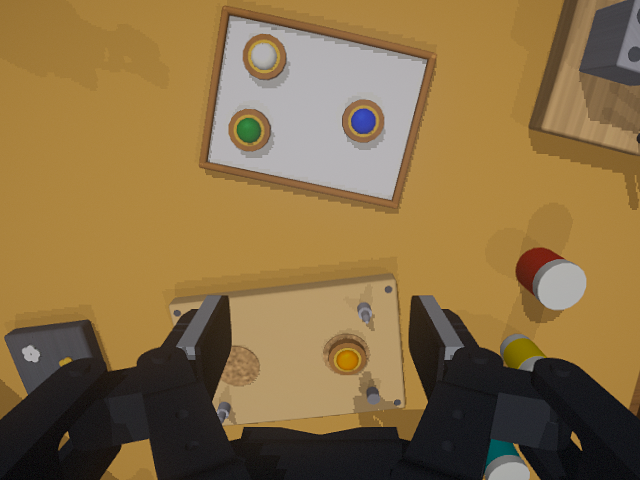

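Blue lies face up in the free half at (363,121), and green and white haven't moved. Next I measure the plate on the mat and bring it back.

```bash
python3 - <<'E'
from h import *
im,d,m,P=look([.55,-.36,.27],1.694); cv2.imwrite("pics/w7.png",im[:,:,::-1])
C=np.array([.55,-.3435])
s=sel(P,C,.13,.0055,.0145); s=s[s[:,1]<-.24]; print("plate",len(s),rect(s))
s=sel(P,C,.05,.0445,.052); print("handle",len(s),rect(s),np.median(s[:,2]))
np.save("h2.npy",[*rect(s)[0],rect(s)[2]])
for n,c in (("brass",loc(MAT,MYAW,[-.055,.065])),("steel",loc(MAT,MYAW,[.08,.065]))):
    k=sel(P,c,.03,.055,.07); print(n,c,rect(k) if len(k) else 0)
k=sel(P,loc(MAT,MYAW,[.08,.065]),.03,.036,.045); print("steel top",rect(k) if len(k) else 0)
say("")
E
```

```text
plate 25078 (array([ 0.55298035, -0.33068839]), array([0.25323021, 0.1799481 ]), np.float64(0.012220374473235544))
handle 1266 (array([ 0.54952509, -0.342836  ]), array([0.06974493, 0.01353279]), np.float64(0.12561130512019306)) 0.04768116969644069
brass [ 0.48526103 -0.23932775] (array([ 0.48528622, -0.23897186]), array([0.02353279, 0.02226732]), np.float64(-1.409295081047062))
steel [ 0.61969011 -0.22692526] (array([ 0.6190799 , -0.22706082]), array([0.0230942 , 0.02289997]), np.float64(1.4223968682143566))
steel top (array([ 0.61925757, -0.22723225]), array([0.03889445, 0.03838072]), np.float64(0.12643194156534415))
 46.3 [ 0.5502 -0.3596  0.27  ] [0.7 0.6 0.1] w 0.749 g 0.0
```

View pics/w7.png

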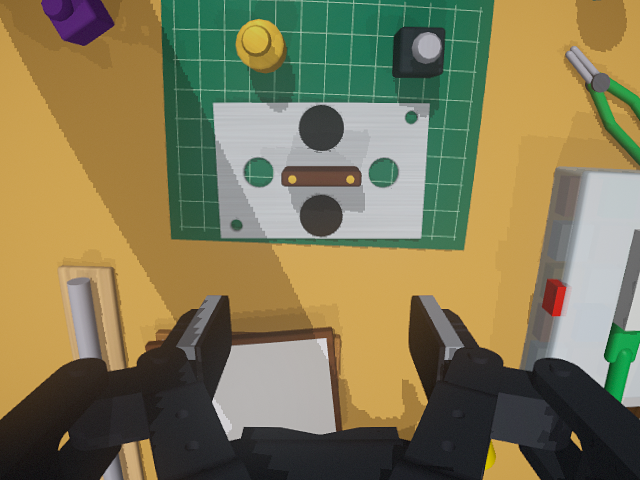

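The plate lies flat on the mat with its handle at (321,176). Both weights stand upright at (262,45) and (420,52). Return the plate to its original grasp pose.

```bash
python3 - <<'E'
from h import *
h=np.load("handle.npy"); x=loc(MAT,MYAW,[0,-.045])+[-.0003,.0004]
pick(x,.0155,h[2],.14,eff=80,pre=.6)
robot.move_l([*x,.17],feed=.12); say("up")
robot.goto([.5281,.0151,.16],[np.pi,0,.1225]); robot.move_l([.5281,.0151,.075],feed=.1); robot.pause(.4); say("over")
hit=robot.move_l([.5281,.0151,.0465],feed=.025,max_force=8); robot.pause(.3); say(f"low {hit}")
print(robot.state()["moment"])
E
```

```text
grip False 0.15289687045840222 79.05920147895813 [ 0.55025729 -0.34373861  0.01632172]
up 51.1 [ 0.5493 -0.343   0.169 ] [-0.7  0.7 -3.5] w 0.152 g 77.9
over 53.8 [0.5282 0.0151 0.0753] [ 0.   0.2 -3.8] w 0.152 g 77.9
low True 55.1 [0.5279 0.0151 0.0483] [-0.4 -0.8  4.7] w 0.151 g 79.1
[ 0.02385941 -0.01920993 -0.02202382]
```

It made contact with the underside at z = 0.035, which is the seated height. Release and check.

```bash
python3 - <<'E'
from h import *
robot.set_gripper(.6); robot.move_l([.5281,.0151,.16],feed=.2)
im,d,m,P=look([.53,0,.26],1.694); cv2.imwrite("pics/w8.png",im[:,:,::-1])
for nm,r,lo,hi in (("base",.14,.018,.028),("plate",.14,.0365,.0455),("handle",.06,.0765,.084)):
    s=sel(P,PRESS,r,lo,hi); print(nm,len(s),rect(s),np.median(s[:,2]))
s=sel(P,PRESS,.14,.0365,.0455); A=np.c_[s[:,:2]-PRESS,np.ones(len(s))]; print("tilt",np.linalg.lstsq(A,s[:,2],rcond=None)[0])
for l in (.042,-.042): 
    c=loc(rect(s)[0],.1225,[0,l]); q=sel(P,c,.006,.03,.06); print("pad",c,np.median(q[:,2]))
say("")
E
```

```text
base 11849 (array([0.52813556, 0.01572475]), array([0.24048607, 0.15970985]), np.float64(0.12344503163287376)) 0.021954771390437628
plate 31264 (array([0.52707678, 0.01541835]), array([0.20111952, 0.13118372]), np.float64(0.12218360873780092)) 0.04008345601619967
handle 1597 (array([0.52705408, 0.01593012]), array([0.06911016, 0.0141294 ]), np.float64(0.12359763908571371)) 0.07973270637373116
tilt [ 0.00010112 -0.00076028  0.04019   ]
pad [0.52194464 0.05710362] 0.04183816064767667
pad [ 0.53220892 -0.02626691] 0.04209434825204981
 58.1 [0.53   0.     0.2599] [ 0.5 -0.5 -0.3] w 0.603 g 0.0
```

View pics/w8.png

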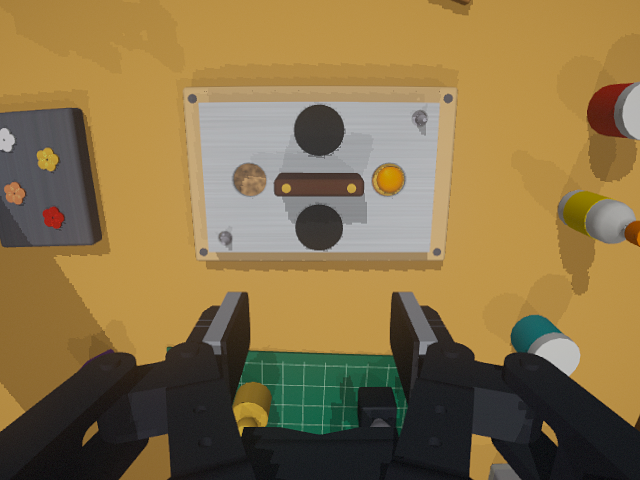

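The plate is level and fully seated over both pins, at (420,119) and (225,238), and amber is in place at (389,180). Now the weights go back on the pads.

```bash
python3 - <<'E'
from h import *
ty=YAW+np.pi/2
for xy,t in (((.6191,-.2271),(.5220,.0567)),((.4853,-.2391),(.5322,-.0267))):
    pick(xy,.0105,ty,.16); robot.move_l([*xy,.17],feed=.15); say("up")
    drop(t,.0475,ty,.17); say("done")
im,d,m,P=look([.53,0,.26],1.694); cv2.imwrite("pics/w9.png",im[:,:,::-1])
for nm,r,lo,hi in (("base",.14,.018,.028),("plate",.14,.0365,.0455)):
    s=sel(P,PRESS,r,lo,hi); print(nm,rect(s),np.median(s[:,2]))
for t in ((.5220,.0567),(.5322,-.0267)): s=sel(P,t,.03,.095,.107); print("knob",rect(s),np.median(s[:,2]))
say("")
im,d,m=shot("side"); cv2.imwrite("pics/s9.png",im[:,:,::-1])
E
```

```text
grip False 0.43540376759162724 41.56693875789642 [ 0.61944939 -0.22722035  0.01096517]
up 62.6 [ 0.6182 -0.2267  0.1687] [-0.2  0.8 -4.3] w 0.439 g 40.7
set True 65.2 [0.5218 0.0568 0.0499] [-0.6  0.2  7.1] w 0.438 g 41.9
done 66.5 [0.5212 0.0567 0.1692] [-0.5  0.3  0.7] w 0.999 g 0.0
grip False 0.4575593938955155 39.87246573669836 [ 0.48530648 -0.23917733  0.0110516 ]
up 71.0 [ 0.4845 -0.2386  0.169 ] [-0.4  0.3 -5. ] w 0.448 g 40.7
set True 73.3 [ 0.5321 -0.0266  0.0501] [-1.2  0.3  5.7] w 0.453 g 41.6
done 74.5 [ 0.5314 -0.0266  0.1692] [ 0.4  0.2 -0.5] w 1.005 g 0.0
base (array([0.52818994, 0.01542004]), array([0.24106909, 0.16025456]), np.float64(0.12114057337449298)) 0.021954902448070218
plate (array([0.52704053, 0.01582193]), array([0.20112814, 0.13052095]), np.float64(0.12110981386390256)) 0.03993993552375836
knob (array([0.52174683, 0.05727595]), array([0.02326799, 0.02275659]), np.float64(0.90583676079811)) 0.10136034830771987
knob (array([ 0.53192786, -0.02617188]), array([0.02355722, 0.02283023]), np.float64(0.02026138991056629)) 0.10094540458559823
 75.3 [ 5.294e-01 -2.000e-04  2.588e-01] [0.8 0.1 0.3] w 0.999 g 0.0
```

View pics/w9.png

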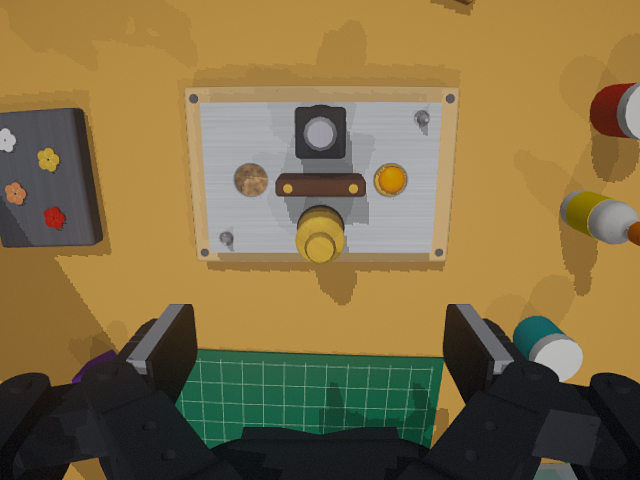

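View pics/s9.png

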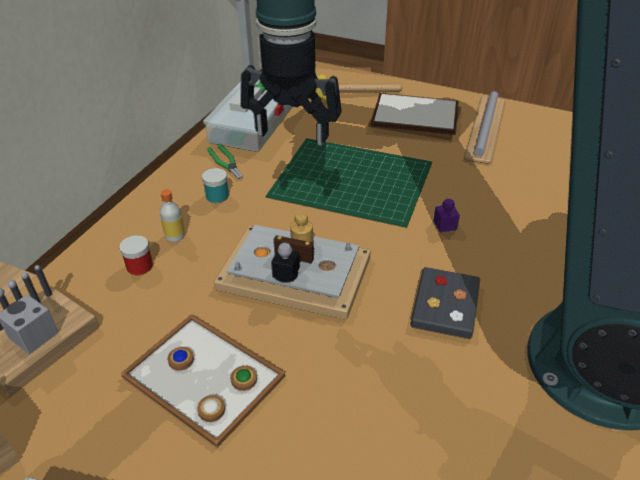

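Both weights are back upright on their pads, at (320,132) and (320,235) in the wrist view. The plate is seated, amber is untouched, and blue is in the tray at (180,358) in the side view.

```bash
python3 -c "
from workcell import robot
print(robot.hand_in())"
```

```text
the job is handed in; nothing more can be done
None
```

The job is done and handed in at about 75 s of the 144 s allowed: the blue brooch lies face up on the free half of the tray, the amber one is still on its cork pad, and the press is closed with the plate seated and both weights back on its rubber pads.

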